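Close a receiver shell with its last push rivet

TASK

Three corners of the grey receiver shell in the sprung cradle already have their push rivets; the fourth corner hole is empty. Take the push rivet from the wooden stand, seat it in that empty hole with its flange flat on the shell while its centre pin is still standing up, and only then press the pin down flush with the flange to lock it, then let go. Press with feeling: the shell gives way under your hand and its old plastic cracks at more than 15 N; leave the cup, coupler, tuner and foot pad alone.

Things in the scene. Friction and masses are not known exactly. Their poses are not given: they have to be found in the camera images.
- rivet_grip (a point): Loose white nylon push rivet with a grey centre pin, standing head up in the wooden stand (a 60 x 60 x 35 mm block; its hole is 14 mm wide and 28 mm deep). Round flange 26 mm diameter and 8 mm thick, resting on the stand's top; below it a 12 mm shank, 20 mm long, its last 8 mm tapering to 6 mm; above it the centre pin. This point is the centre of the flange, half-way up its 8 mm thickness; z points up along the rivet. Grasp it by the flange. Rivet and pin weigh 30 g.
- rivet_seat (a point): Centre of the underside of the rivet's flange (where the shank begins), 4 mm below point rivet_grip. When seated it coincides with point shell_hole.
- pin_top (a point): Centre of the top of the rivet's grey centre pin, a 12 mm diameter round button that stands 7 to 9 mm proud of the flange's top at the start; flush means level with the flange's top (8 mm above point rivet_seat). A tool wider than 12 mm, such as shut fingers, meets the flange when the pin is flush.
- rivet_pin (a joint): Travel of the centre pin into the rivet, in m: 0 when it stands 9 mm proud, 0.009 when flush, 0.0095 at its stop. It resists with steady friction of about 11 N and stays where it is left; it does not spring back.
- shell_hole (a point): Centre of the mouth of the empty 14 mm through hole in the top of the grey receiver shell, on the shell's top face, about 84 mm above the table. z up, x along the shell's long side. The shell is 170 x 130 x 50 mm, top 8 mm thick and hollow below; from the hole, the shell's centre lies 58 mm along +x and 40 mm along -y. The other three corners carry seated white rivets (flanges 26 mm diameter, 8 mm high) with flush grey pins, 116 mm and 80 mm away.
- shell (a joint): How far the shell has sunk straight down in its sprung cradle, in m: 0 at rest, at most 0.016. It begins to give at anything from 0.5 to 14 N (what is left inside the shell, and so its weight, is unknown), and then sinks about 1 mm for each 1.5 N, and comes back up by itself. The cradle base is fixed to the bench.
- parts_cup: Bystander: red plastic parts cup, 68 mm diameter, 75 mm high, loose. Origin at the centre of its underside.
- coupler: Bystander: brass coupler, 38 mm diameter, 30 mm high, loose. Origin at the centre of its underside.
- tuner: Bystander: silver tuner box 70 x 48 x 24 mm with a short 12 mm stub on one end, loose. Origin at the centre of its underside.
- foot_pad: Bystander: black rubber foot pad, 44 mm diameter, 14 mm high, loose. Origin at the centre of its underside.

How it is judged:
By the outcome, as a careful person would: the job done as asked, in the order asked, and still so for the second after the job is handed in, with the robot touching nothing.
It also fails if it takes over 58 s, if anything falls off the work surface, if the arm or the gripper's body presses on something with over 40 N, if the wrist force passes 120 N, or if a joint passes its speed limit or range.

ROBOT

A 6-joint arm with a two-finger parallel gripper is mounted at the origin on the work surface. World frame = base frame: x ahead of the robot, y to its left, z up, the work surface at z = 0. Lengths are in m, angles in rad, forces in N, time in s.
With the tool pointing down it reaches from about 0.35 to 0.775 m from the base axis. Payload 5.5 kg.
Tool frame: the origin (TCP) lies at the very end of the fingers, on their centre line; the grasp point (between the pads) lies 19 mm behind it; z points along the fingers, x is the direction in which the jaws open and shut, and the axes are right-handed (so a half turn about z gives the same grasp; the last joint's range is limited). The gripper opens to 85 mm and grips with 20 to 120 N. Pads are 22 mm wide; open, the fingers measure 114 mm over their backs; the gripper's body (76 mm by 85 mm) begins 54 mm behind the grasp point. The pads swing forward as they close: fully open they stand 13 mm farther back than shut.
Start: joints at [1.199, 0.313, 0.046, 1.304, 0, 1.431], TCP at [0.132, 0.56, 0.231] pointing down, gripper open.
Joint ranges: [-2.76, 2.76], [-0.86, 1.69], [-1.03, 1.26], [-2.2, 2.34], [-1.47, 1.5], [-3.14, 3.14]. Speed limits (rad/s): [2.57, 2.57, 3.14, 3.14, 3.14, 3.14].

INTERFACE

Orientations are given as a unit quaternion [w, x, y, z].
In Python, from workcell import monitor, eyes, ticket gives the robot as it stands.
- The arm moves only by the tool send_rows, never from a script. Its argument "targets" is a list of rows, each a list of 5 numbers: the shift along the world's x, y, z in m, then the turn about the world's z in degrees, then the closure in counts, from 0 (fully open) to 255 (shut). A call has 1 to 12 rows; each row shifts and turns the commanded pose from where the row before left it; what a row does not reach is not made up. A row lasts 1/10 s, in which the tool goes at most 50 mm and 8.59 degrees, less where a joint would pass 70% of its speed; a pose out of reach is approached as far as the arm can. A call is refused whole if a number of a shift passes 0.05 or a number of a turn 8.59, either way. A call with a gripper value outside its range is refused whole. The fingers move at their own pace and stop on an object; "newtons" is the grip in N (left out, the last holds). Time passes only in rows, so rows that do not move let the fingers close. It gives the time, the measured TCP pose, the force and the opening at its end, in the units of the state.
- monitor.get_state(): the state, without advancing time (a new reading comes with each control period).
- eyes.read_camera(name): name is "scene" or "top"; returns a dict with "img" (420x560x3 uint8, red, green, blue), "z_map" (420x560 float32, m along the optical axis (not along the pixel's ray), 0 where there is no reading), "camera_matrix" (3x3 intrinsics, pixels), "pose" (4x4, takes a point from camera to world coordinates). Camera axes: x right, y down, z forward; pixel columns grow to the right and rows downward; lengths in m; the calibration is good to about 2 mm. A picture is of the moment at which its call begins.
- ticket.hand_in(): hands the job in, once; it reports no verdict.
Trained networks look in the newest picture that a camera, given by its name, has taken for a name from the list of things; names that differ only in an ending like _2 or _b are one class to them, and where a whole thing is asked for, a point or a joint stands for the part that bears it (a point fixed in the world has none). Each returns a list of dicts, best first, with "conf" (0 to 1); they miss things now and then, are a little off and sometimes report something else, mostly with a low value. They report only what shows in the picture. A call takes as long as a camera call.
- eyes.spot_in(name, camera): "xyz" ([x, y, z] in m, in world coordinates, good to about 4 mm: the middle of the surface that is visible of it).
- eyes.tip_of(name, camera): "xyz" ([x, y, z] in m, in world coordinates, good to about 4 mm: a listed point, or the origin of a listed thing).
The state is a dict: "clock": time; "joint_pos": joint angles; "qvel": joint speeds; "tau": joint torques, N m; "tcp_pos": TCP position; "orientation": TCP orientation; "wrist_force": force on the tool from outside, world axes, zero at the start; "ft_torque": the same for the moment, N m; "finger_gap": finger opening in m.
Only numpy, scipy, OpenCV 4.12 (cv2) and the standard library are available. Lean on these libraries where they do the work, as an engineer would, in place of code of your own. Each camera call takes 0.05 s, during which the arm holds its last target.

## Working session

There is one attempt and no reset: what is moved stays moved. The work goes in short steps, Python scripts to look and compute and a tool call to move; the robot and the scene stay as the last step left them, time stands still between calls to the robot, and variables do not carry over. Pictures are saved under pics/ and viewed, and the job is handed in when it is done.

Besides the shell and the picture viewer there is one more tool, called by a JSON object that holds its "api" and its "payload", one argument or row to a line. send_rows: Moves the arm, as the interface text tells. Its arguments: {"type":"object","properties":{"targets":{"type":"array"},"newtons":{"type":"number"}},"required":["targets"]}

```bash
mkdir -p pics; cat > h.py <<'E'
import numpy as np, cv2
from workcell import monitor, eyes, ticket
def snap(cam,fn):
    r=eyes.read_camera(cam); cv2.imwrite('pics/'+fn,r['img'][:,:,::-1]); return r
def world(r,):
    K=r['camera_matrix'];z=r['z_map'];h,w=z.shape
    u,v=np.meshgrid(np.arange(w),np.arange(h))
    P=np.stack([(u-K[0,2])*z/K[0,0],(v-K[1,2])*z/K[1,1],z],-1)
    T=np.array(r['pose']); return P@T[:3,:3].T+T[:3,3]
def px(r,p):
    T=np.linalg.inv(np.array(r['pose'])); c=T[:3,:3]@np.array(p)+T[:3,3]; q=np.array(r['camera_matrix'])@c; return q[:2]/q[2]
E
python3 - <<'E'
from h import *
s=monitor.get_state()
for k in s: print(k,np.round(s[k],4))
for c in ['top','scene']:
    r=snap(c,c+'0.png')
    np.savez(c+'0.npz',**{k:np.array(r[k]) for k in r})
    print(c,np.round(r['pose'],3).tolist())
    for n in ['rivet_grip','pin_top','rivet_seat','shell_hole']:
        print(n,[(np.round(d['xyz'],4).tolist(),round(d['conf'],2),px(r,d['xyz']).round().tolist()) for d in eyes.tip_of(n,c)[:4]])
E
```

```text
clock 0.0
joint_pos [ 1.1994  0.314   0.045   1.3036 -0.      1.4312]
qvel [ 0.0021  0.0017 -0.002   0.0007 -0.0009 -0.0003]
tau [ 1.00000e-03 -4.80624e+01  2.98532e+01  1.91000e-02  2.00000e-04
  0.00000e+00]
tcp_pos [0.1319 0.5591 0.2304]
orientation [ 5.000e-04  7.841e-01  6.206e-01 -8.000e-04]
wrist_force [ 0.2697 -1.1389 -0.2314]
ft_torque [-0.0224 -0.0346  0.0234]
finger_gap 0.0853
top [[0.006, -0.997, 0.083, 0.438], [-1.0, -0.006, 0.001, 0.021], [-0.0, -0.083, -0.997, 1.376], [0.0, 0.0, 0.0, 1.0]]
rivet_grip [([0.5423, 0.2832, 0.0346], 0.65, [172.0, 212.0]), ([0.5428, 0.2876, 0.0482], 0.55, [169.0, 212.0])]
pin_top [([0.5449, 0.2894, 0.0348], 0.58, [169.0, 211.0]), ([0.5379, 0.2837, 0.0475], 0.54, [170.0, 214.0])]
rivet_seat [([0.5447, 0.2899, 0.0376], 0.44, [169.0, 211.0])]
shell_hole [([0.5494, -0.0836, 0.0827], 0.71, [311.0, 209.0]), ([0.4556, -0.3274, -0.0001], 0.22, [398.0, 247.0])]
scene [[-0.725, 0.391, -0.568, 1.215], [0.689, 0.419, -0.591, 0.738], [0.007, -0.82, -0.573, 0.77], [0.0, 0.0, 0.0, 1.0]]
rivet_grip []
pin_top [([0.542, 0.2872, 0.0527], 0.53, [359.0, 273.0])]
rivet_seat [([0.5431, 0.2865, 0.0337], 0.43, [358.0, 280.0]), ([0.5491, -0.0834, 0.083], 0.27, [240.0, 190.0])]
shell_hole [([0.5508, -0.0839, 0.0844], 0.83, [239.0, 190.0])]
```

View pics/top0.png

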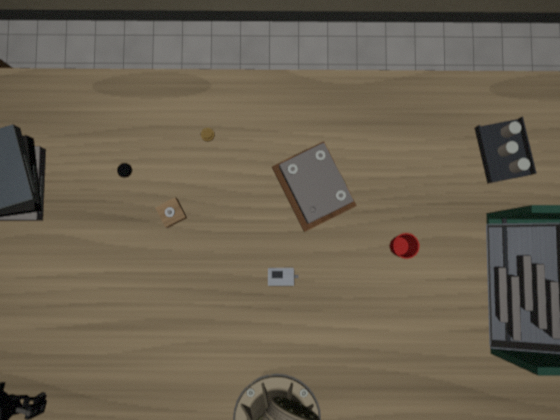

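View pics/scene0.png

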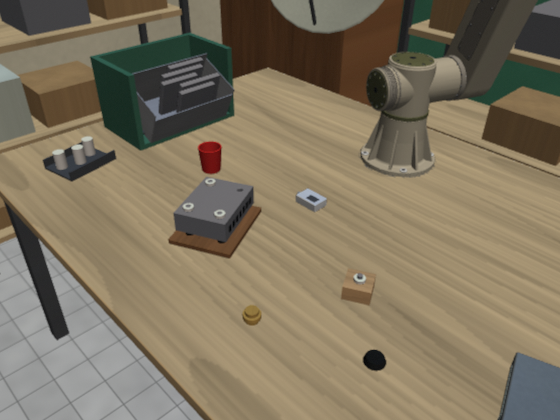

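```bash
python3 - <<'E'
from h import *
for c,(a,b) in {'top':((172,212),(311,209)),'scene':((359,276),(239,190))}.items():
    r=dict(np.load(c+'0.npz')); W=world(r)
    for n,(u,v) in zip(('riv','hole'),(a,b)):
        im=r['img'][v-40:v+40,u-40:u+40,::-1]; cv2.imwrite(f'pics/{c}_{n}.png',cv2.resize(im,(560,560),interpolation=0))
    # white pixels
    I=r['img'].astype(int); m=(I.min(2)>200)
    n,l,st,ce=cv2.connectedComponentsWithStats(m.astype(np.uint8))
    for i in range(1,n):
        if st[i,4]>15: p=W[l==i]; print(c,ce[i].round(1),st[i,2:],np.median(p,0).round(4),p.min(0).round(3),p.max(0).round(3))
E
python3 - <<'E'
from h import *
ims=[]
for c,(a,b) in {'top':((172,212),(318,185)),'scene':((359,276),(220,200))}.items():
    r=dict(np.load(c+'0.npz')); W=world(r)
    print(c,r['camera_matrix'].round(1).tolist())
    for n,(u,v),s in zip(('riv','hole'),(a,b),(24,50)):
        im=r['img'][v-s:v+s,u-s:u+s,::-1]; ims.append(cv2.resize(np.clip(im*1.6,0,255).astype(np.uint8),(296,296),interpolation=0))
cv2.imwrite('pics/crops.png',np.vstack([np.hstack(ims[:2]),np.hstack(ims[2:])]))
r=dict(np.load('top0.npz'));W=world(r)
print(r['img'][205:220,163:180].mean(2).astype(int)); print((W[205:220,163:180,2]*1000).astype(int))
print(r['img'][200:218,302:320].mean(2).astype(int)); print((W[200:218,302:320,2]*1000).astype(int))
E
```

```text
top [[505.1, 0.0, 269.5], [0.0, 505.1, 210.1], [0.0, 0.0, 1.0]]
scene [[512.6, 0.0, 276.0], [0.0, 512.6, 207.1], [0.0, 0.0, 1.0]]
[[105 104 102 100 102 100 101  98 100  99  95  98  97  97  94  88  65]
 [102 101 101 102 104 105 105 100 102 100  97  96  94  96  94  86  75]
 [104 102 100 106 116 124 128 126 121 106  97  93  93  91  91  90  83]
 [102 100 104 121 134 144 144 146 141 126 109  93  88  90  90  91  90]
 [101 103 121 137 140 139 139 138 144 142 126  95  89  91  93  92  93]
 [ 97 111 135 144 131 125 118 118 132 145 140 105  88  92  96  95  95]
 [ 99 113 139 145 125 111 107 100 111 144 143 108  92  94  96  97  98]
 [ 98 112 141 145 126 111 103  97 107 142 141 105  94  95 100  97  96]
 [ 96 108 137 146 137 117 106 104 123 144 135  98  95  99  98  98  98]
 [ 93  97 123 142 144 133 126 130 142 142 122  96  94  96  99  96  97]
 [ 92  92 109 132 143 145 143 144 144 134 105  98  96  98  98  95  97]
 [ 93  95  99 112 124 130 132 130 128 116  98  96  98  96  95  93  93]
 [ 95  93  94 100 101 104 107 101 103  99 100  97  95  93  95  96  96]
 [ 95  98 100 100 100  98  98  99  95  96  95  
[... 3808 characters left out ...]
4   37   81
    80   87   79   83]
 [  70   82   83   81   86   81   84   81   81   39   33   35   37   83
    77   81   87   84]
 [  62   81   83   83   77   85   81   82   77   84   32   33   78   79
    81   82   79   81]
 [  51   77   84   86   79   81   87   86   85   82   82   84   81   83
    82   81   81   87]
 [  39   64   83   82   80   83   82   82   81   79   78   84   76   82
    81   78   84   79]
 [  13   60   74   82   79   85   86   85   84   80   85   80   82   80
    81   80   82   84]
 [  14   38   64   81   83   86   80   82   85   84   80   79   81   84
    80   78   83   81]
 [   8   13   58   77   82   84   81   86   82   79   78   81   84   87
    87   77   85   81]]
```

View pics/crops.png

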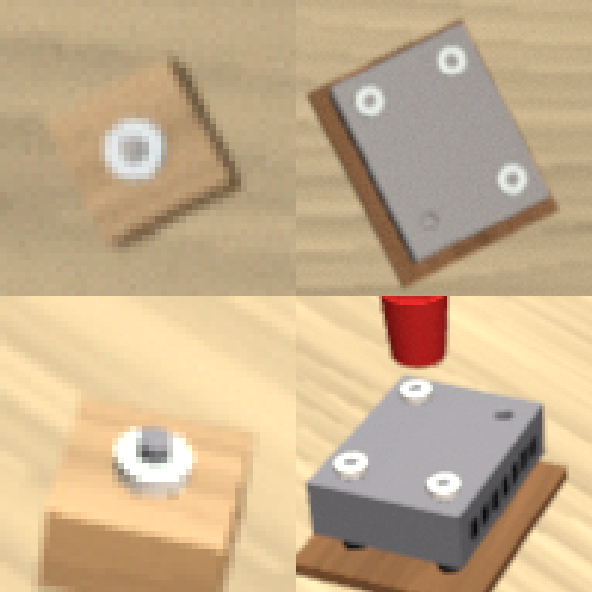

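```bash
cat >> h.py <<'E'
def ray(r,u,v,z):
    K=np.array(r['camera_matrix']);T=np.array(r['pose']); d=T[:3,:3]@np.array([(u-K[0,2])/K[0,0],(v-K[1,2])/K[1,1],1]); o=T[:3,3]
    return o+d*(z-o[2])/d[2]
def flange(r,u,v,z,th=None,s=10,k=8):
    # warp a horizontal metric patch at height z, around the rough spot, and fit a circle
    c=ray(r,u,v,z); N=161; h=0.02
    g=np.linspace(-h,h,N); X,Y=np.meshgrid(c[0]+g,c[1]+g,indexing='ij')
    T=np.linalg.inv(np.array(r['pose'])); P=np.stack([X,Y,np.full_like(X,z)],-1)@T[:3,:3].T+T[:3,3]
    q=P@np.array(r['camera_matrix']).T; q=q[...,:2]/q[...,2:]
    g_=cv2.remap(r['img'].astype(np.float32).min(2),q[...,0].astype(np.float32),q[...,1].astype(np.float32),cv2.INTER_CUBIC)
    best=[]
    from scipy.optimize import minimize
    R=np.hypot
    def cost(p):
        d=R(X-p[0],Y-p[1]); w=np.clip((0.013-d)/0.0015+.5,0,1)-np.clip((0.0065-d)/0.0015+.5,0,1)
        o=np.clip((0.017-d)/0.0015+.5,0,1)-np.clip((0.013-d)/0.0015+.5,0,1)
        return -(g_*w).sum()/w.sum()+(g_*o).sum()/o.sum()
    m=minimize(cost,c[:2],method='Nelder-Mead',options=dict(initial_simplex=[c[:2],c[:2]+[.003,0],c[:2]+[0,.003]]))
    return m.x,-m.fun
E
python3 - <<'E'
from h import *
for c,pts in {'top':[(341,195),(320,155),(293,169)],'scene':[(210,182),(188,206.5),(220,213)]}.items():
    r=dict(np.load(c+'0.npz'))
    f=[]
    for p in pts:
        x,s=flange(r,*p,0.092); f.append(x); print(c,x.round(4),round(s,1))
    a,b,d=f; print('dists',[round(np.linalg.norm(i-j)*1000,1) for i,j in((a,b),(b,d),(a,d))],'hole est',(a+d-b).round(4))
    z=np.array([0]); 
    u=(b-a)+0; dd=d-b; print('angles',np.degrees(np.arctan2(*(u[::-1]))),np.degrees(np.arctan2(*dd[::-1])))
    W=world(r)
    h=a+d-b; q=px(r,[*h,.084]);print('hole px',q)
    if c=='top':
        m=(W[...,2]<.06)&(W[...,2]>.02); m2=np.zeros_like(m);m2[205:214,308:317]=1; v,u=np.nonzero(m&m2); print('direct',u.mean(),v.mean(),ray(r,u.mean(),v.mean(),.081))
    else:
        I=r['img'].mean(2).astype(int); print(I[182:198,230:250])
    x,s=flange(r,*((169.5,211.5) if c=='top' else (359,279.5)),0.043); print('loose',x.round(4),s,px(r,[*x,.043]))
E
```

```text
top [ 0.5853 -0.1592] 33.8
top [ 0.689  -0.1072] 34.3
top [ 0.653  -0.0358] 34.3
dists [np.float64(116.1), np.float64(79.9), np.float64(140.7)] hole est [ 0.5493 -0.0878]
angles 26.625346628742843 116.79576672850123
hole px [312.32711878 209.0616042 ]
direct 312.1363636363636 209.54545454545453 [ 0.54827404 -0.08758319  0.081     ]
loose [0.5438 0.2879] 48.06431393753461 [169.11054834 211.65951449]
scene [ 0.5845 -0.157 ] 44.7
scene [ 0.688  -0.1054] 47.9
scene [ 0.6521 -0.0341] 49.8
dists [np.float64(115.7), np.float64(79.8), np.float64(140.3)] hole est [ 0.5486 -0.0857]
angles 26.50590042765428 116.74590137618992
hole px [239.53647572 189.54039192]
[[109 111 116 123 125 126 127 126 128 130 128 129 128 127 126 128 129 131
  134 135]
 [110 110 110 109 109 110 112 115 119 120 122 124 124 125 125 125 127 129
  130 133]
 [110 109 110 109 110 110 109 108 110 109 110 112 115 117 119 119 121 123
  125 127]
 [110 108 109 109 109 109 109 109 110 109 110 109 109 110 110 110 111 113
  117 118]
 [109 109 109 109 110 109 109 109 110 109 110 109 109 109 109 109 110 109
  109 109]
 [109 110 110 10
[... 287 characters left out ...]
3  77  99 109 110 110 110
  110 105]
 [110 110 110 109 109 110 106  97  88  85  85  88 102 110 109 109 110 109
  105  87]
 [109 109 109 109 109 110 110 110 109 110 109 110 108 110 110 109 110 108
   90  63]
 [108 110 109 109 110 109 109 109 109 110 109 110 108 110 110 110 109  99
   72  54]
 [109 108 109 109 109 109 109 109 109 110 110 110 109 110 110 109 105  84
   58  54]
 [110 109 110 109 110 109 109 109 109 109 110 109 109 109 110 108  90  63
   54  53]
 [110 110 109 109 109 110 110 110 110 109 109 109 109 109 108  95  70  54
   54  52]
 [109 110 110 109 109 109 110 109 109 109 109 109 110 109  98  72  55  53
   54  47]]
loose [0.5427 0.2895] 54.77629364358697 [359.36006291 277.23980395]
```

{"api": "send_rows", "payload": {
  "targets": [
    [0.0342,-0.0226,-0.008,0,120],
    [0.0342,-0.0226,-0.008,0,120],
    [0.0342,-0.0226,-0.008,0,120],
    [0.0342,-0.0226,-0.008,0,120],
    [0.0342,-0.0226,-0.008,0,120],
    [0.0342,-0.0226,-0.008,0,120],
    [0.0342,-0.0226,-0.008,0,120],
    [0.0342,-0.0226,-0.008,0,120],
    [0.0342,-0.0226,-0.008,0,120],
    [0.0342,-0.0226,-0.008,0,120],
    [0.0342,-0.0226,-0.008,0,120],
    [0.0342,-0.0226,-0.008,0,120]
  ],
  "newtons": 25
}}

```text
clock: 1.7
tcp_pos: [0.5439, 0.2873, 0.1351]
orientation: [-0.0, 0.784, 0.621, 0.0]
wrist_force: [0.0, 0.2, 0.0]
finger_gap: 0.0454
```

{"api": "send_rows", "payload": {
  "targets": [
    [0,0,0,0,120],
    [0,0,0,0,120]
  ]
}}

```text
clock: 1.9
tcp_pos: [0.5428, 0.2876, 0.1347]
orientation: [-0.0, 0.785, 0.62, -0.001]
wrist_force: [-0.1, -0.2, -0.1]
finger_gap: 0.045
```

```bash
python3 - <<'E'
from h import *
r=snap('scene','s1.png'); print([px(r,monitor.get_state()['tcp_pos'])])
im=r['img'][180:300,290:440,::-1]; cv2.imwrite('pics/s1c.png',cv2.resize(np.clip(im*1.5,0,255).astype(np.uint8),(750,600),interpolation=0))
for i in range(3): print(monitor.get_state()['tcp_pos'])
E
```

```text
[array([363.77905855, 242.21564808])]
[0.54211419 0.28832767 0.13511174]
[0.54211419 0.28832767 0.13511174]
[0.54211419 0.28832767 0.13511174]
```

View pics/s1c.png

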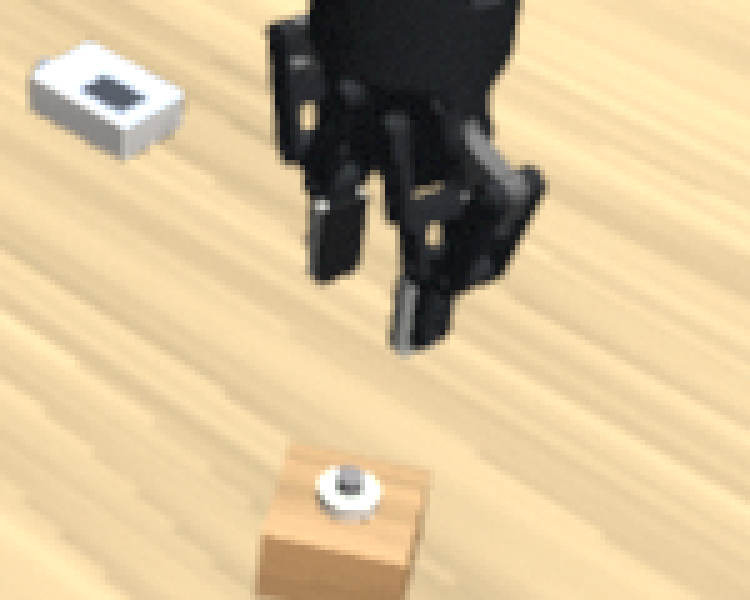

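{"api": "send_rows", "payload": {
  "targets": [
    [0.001,0,-0.03,0,120],
    [0,0,-0.03,0,120],
    [0,0,-0.018,0,120],
    [0,0,-0.01,0,120],
    [0,0,-0.005,0,120],
    [0,0,-0.003,0,120],
    [0,0,-0.002,0,120],
    [0,0,0,0,120]
  ]
}}

```text
clock: 2.75
tcp_pos: [0.544, 0.2887, 0.0381]
orientation: [0.0, 0.784, 0.621, 0.001]
wrist_force: [0.2, -0.3, 0.7]
finger_gap: 0.0453
```

```bash
python3 - <<'E'
from h import *
r=snap('scene','s2.png')
im=r['img'][220:320,300:425,::-1]; cv2.imwrite('pics/s2c.png',cv2.resize(np.clip(im*1.5,0,255).astype(np.uint8),(750,600),interpolation=0))
print(monitor.get_state()['tcp_pos'],monitor.get_state()['wrist_force'])
E
```

```text
[0.54399736 0.28871582 0.03808648] [-0.58312202  0.21838107 -0.78094548]
```

View pics/s2c.png

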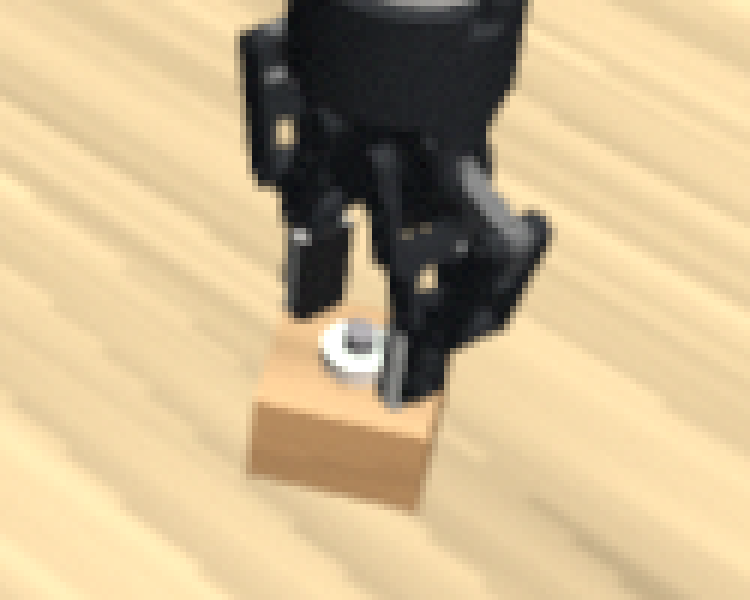

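The open fingers straddle the flange: left tip is at about (350,272) in the full image, right tip at about (365,287), with the flange between them. I'll close now.

{"api": "send_rows", "payload": {
  "targets": [
    [0,0,0,0,200],
    [0,0,0,0,220],
    [0,0,0,0,220],
    [0,0,0,0,220],
    [0,0,0,0,220]
  ],
  "newtons": 30
}}

```text
clock: 3.3
tcp_pos: [0.544, 0.2885, 0.0381]
orientation: [0.0, 0.784, 0.621, 0.001]
wrist_force: [-0.8, 0.4, 4.9]
finger_gap: 0.0236
```

{"api": "send_rows", "payload": {
  "targets": [
    [0,0,0,0,220]
  ]
}}

```text
clock: 3.4
tcp_pos: [0.544, 0.2886, 0.0381]
orientation: [0.0, 0.784, 0.621, 0.001]
wrist_force: [-1.1, -1.1, 5.5]
finger_gap: 0.024
```

```bash
python3 - <<'E'
from h import *
r=snap('scene','s3.png')
im=r['img'][220:320,300:425,::-1]; cv2.imwrite('pics/s3c.png',cv2.resize(np.clip(im*1.5,0,255).astype(np.uint8),(750,600),interpolation=0))
print(monitor.get_state())
E
```

```text
{'clock': 3.45, 'joint_pos': array([ 3.57431794e-01,  5.08659772e-01, -1.51771433e-01,  9.09165766e-01,
       -4.75315570e-06,  5.89338457e-01]), 'qvel': array([-0.00123333,  0.00088566, -0.00136081,  0.00238488, -0.00023868,
        0.00160352]), 'tau': array([ 5.30386332e-02, -5.15811896e+01,  2.47612756e+01, -4.72350530e-01,
        7.08799786e-02, -6.18055674e-04]), 'tcp_pos': array([0.54396704, 0.28855305, 0.03805522]), 'orientation': array([1.86347910e-04, 7.84166157e-01, 6.20550626e-01, 5.69994104e-04]), 'wrist_force': array([-1.10474864, -0.51657844,  4.80416228]), 'ft_torque': array([-0.15717158,  0.17663251,  0.04197756]), 'finger_gap': 0.023790815451965482}
```

View pics/s3c.png

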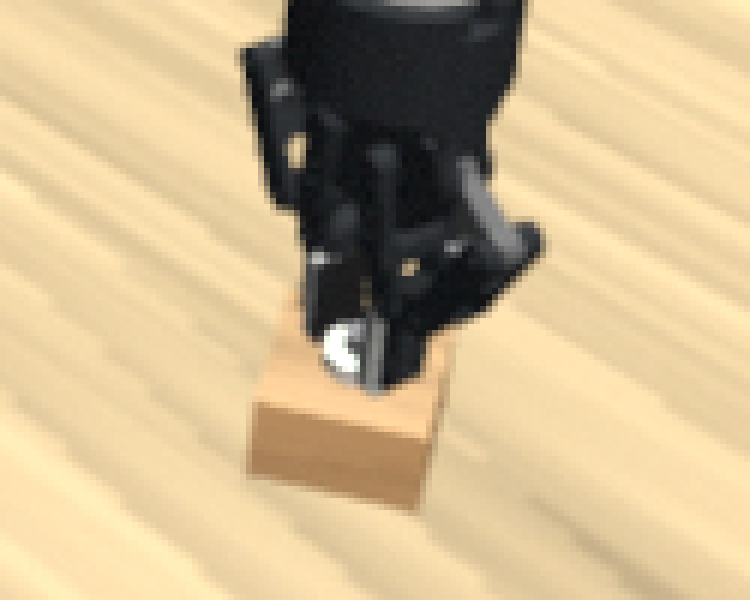

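{"api": "send_rows", "payload": {
  "targets": [
    [0,0,0.005,0,220],
    [0,0,0.015,0,220],
    [0,0,0.03,0,220],
    [0,0,0.04,0,220],
    [0,0,0.03,0,220],
    [0,0,0,0,220]
  ]
}}

```text
clock: 4.05
tcp_pos: [0.5462, 0.2895, 0.1625]
orientation: [0.001, 0.784, 0.621, 0.004]
wrist_force: [1.6, 0.2, -0.8]
finger_gap: 0.0235
```

```bash
python3 - <<'E'
from h import *
r=snap('scene','s4.png')
im=r['img'][180:280,300:425,::-1]; cv2.imwrite('pics/s4c.png',cv2.resize(np.clip(im*1.5,0,255).astype(np.uint8),(750,600),interpolation=0))
print(monitor.get_state())
E
```

```text
{'clock': 4.1, 'joint_pos': array([3.57512883e-01, 4.17524456e-01, 2.17972237e-02, 1.17001038e+00,
       1.19077172e-04, 5.89300082e-01]), 'qvel': array([-0.00068555,  0.0355086 , -0.06689479, -0.02382478, -0.00103463,
       -0.00062036]), 'tau': array([ 6.45412412e-02, -5.50155294e+01,  3.05090582e+01,  2.98171258e-01,
        2.37709726e-03, -5.98850121e-06]), 'tcp_pos': array([0.54507504, 0.28905949, 0.15991345]), 'orientation': array([7.19732811e-04, 7.84126626e-01, 6.20595709e-01, 2.42552167e-03]), 'wrist_force': array([-0.20904376,  0.00726156, -0.47799128]), 'ft_torque': array([ 0.00447813, -0.00159861, -0.02554903]), 'finger_gap': 0.023699896076524184}
```

View pics/s4c.png

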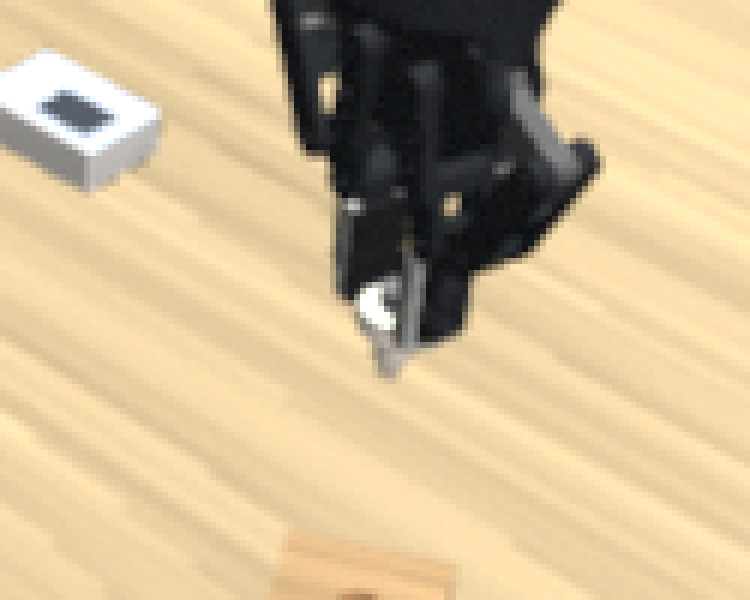

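{"api": "send_rows", "payload": {
  "targets": [
    [0.0005,-0.025,0,0,220],
    [0.0006,-0.04,0,0,220],
    [0.0006,-0.04,0,0,220],
    [0.0006,-0.04,0,0,220],
    [0.0006,-0.04,0,0,220],
    [0.0006,-0.04,0,0,220],
    [0.0006,-0.04,0,0,220],
    [0.0006,-0.04,0,0,220],
    [0.0006,-0.04,0,0,220],
    [0.0004,-0.0305,0,0,220],
    [0,0,-0.02,0,220],
    [0,0,-0.01,0,220]
  ]
}}

```text
clock: 5.3
tcp_pos: [0.5475, -0.0877, 0.1245]
orientation: [-0.002, 0.785, 0.62, -0.001]
wrist_force: [0.4, 0.5, -0.8]
finger_gap: 0.024
```

{"api": "send_rows", "payload": {
  "targets": [
    [0,0,0,0,220],
    [0,0,0,0,220]
  ]
}}

```text
clock: 5.5
tcp_pos: [0.5485, -0.0861, 0.1266]
orientation: [-0.001, 0.784, 0.621, -0.001]
wrist_force: [0.1, 0.8, -0.4]
finger_gap: 0.0237
```

```bash
python3 - <<'E'
from h import *
S=[]
for i in range(4):
    for c in ['top','scene']:
        r=eyes.read_camera(c)
        if i==0:
            np.savez(c+'5.npz',**{k:np.array(r[k]) for k in r})
            for n in ['rivet_grip','pin_top','rivet_seat','shell_hole']:
                print(c,n,[(np.round(d['xyz'],4).tolist(),round(d['conf'],2)) for d in eyes.tip_of(n,c)[:3]])
            u,v=(312,209) if c=='top' else (239,180)
            cv2.imwrite(f'pics/{c}5c.png',cv2.resize(np.clip(r['img'][v-40:v+40,u-50:u+50,::-1]*1.5,0,255).astype(np.uint8),(750,600),interpolation=0))
    S.append(monitor.get_state()['tcp_pos'])
print(np.mean(S,0),np.std(S,0),monitor.get_state()['orientation'],monitor.get_state()['clock'])
E
```

```text
top rivet_grip []
top pin_top [([0.6601, 0.4245, -0.0056], 0.44)]
top rivet_seat []
top shell_hole []
scene rivet_grip [([0.554, -0.09, 0.1315], 0.46)]
scene pin_top []
scene rivet_seat [([0.5489, -0.0825, 0.1226], 0.58)]
scene shell_hole [([0.5491, -0.0854, 0.0808], 0.73)]
[ 0.5492508  -0.08703499  0.12742025] [6.55616594e-05 4.43684315e-05 1.07619565e-04] [-5.25290499e-05  7.84163337e-01  6.20554476e-01  1.31594008e-05] 6.3
```

View pics/scene5c.png

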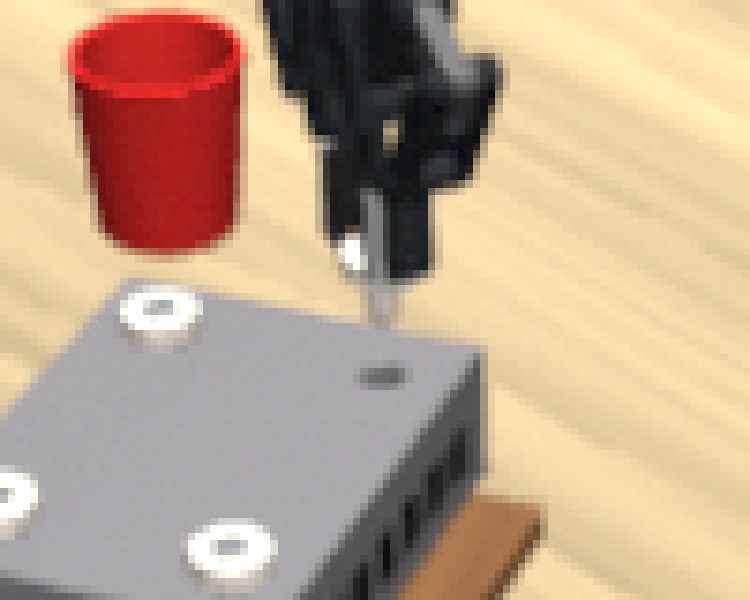

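View pics/top5c.png

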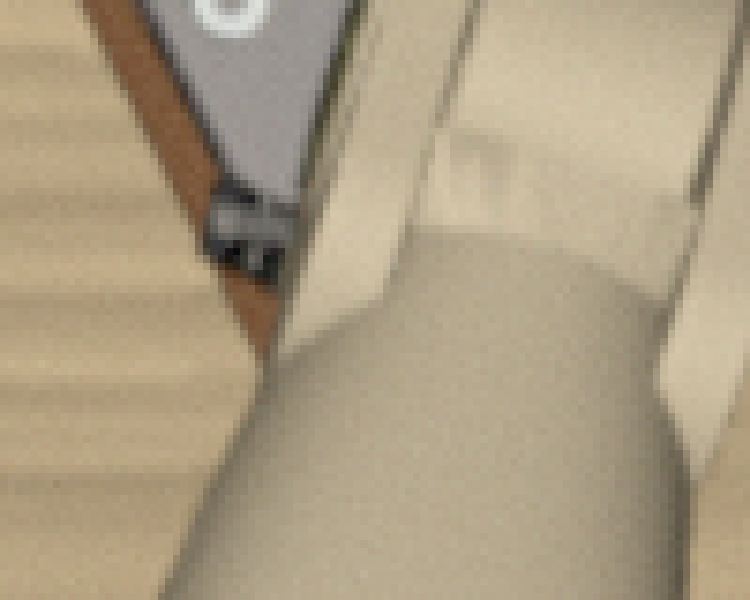

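```bash
python3 - <<'E'
from h import *
r=dict(np.load('scene5.npz'))
for z in (.084,.1,.11,.12,.13): print(z,((px(r,[.5486,-.0857,z])-[189,140])*7.5).round(1))
print('dx 1mm',(px(r,[.5496,-.0857,.1])-px(r,[.5486,-.0857,.1]))*7.5,'dy',(px(r,[.5486,-.0847,.1])-px(r,[.5486,-.0857,.1]))*7.5)
I=r['img'].mean(2).astype(int); print(I[172:194,234:246])
E
```

```text
0.084 [378.9 371.6]
0.1 [377.3 330.3]
0.11 [376.2 304.1]
0.12 [375.2 277.7]
0.13 [374.1 251.1]
dx 1mm [-2.35658089  1.12408328] dy [1.99121556 1.20908543]
[[114 178 163  88  82  81  43  20  24  24  23  23]
 [152 197 168  99  81  82  43  21  24  22  23  23]
 [135 175 185 129  78  85  48  20  23  28  26  20]
 [102 130 167 129  76  88  56  16  20  23  21  21]
 [115  97 107  87  74  88  65  21  27  36  52  72]
 [127 114 111 101  90  97  85  65  74  86 104 124]
 [136 132 124 113 106 106 105 103 114 125 136 142]
 [137 136 135 114 101 113 115 111 124 139 141 141]
 [137 137 136 118 102 113 119 112 121 135 137 138]
 [140 139 137 123 103 108 114 111 121 132 133 136]
 [131 131 132 120 104 100 105 113 125 131 131 133]
 [114 114 116 119 115 105 106 120 129 130 130 132]
 [114 114 114 114 113 114 114 116 120 122 124 125]
 [114 114 114 115 114 114 114 114 114 115 113 114]
 [114 114 114 113 113 115 114 114 114 115 114 113]
 [113 114 114 115 116 117 114 113 113 114 114 114]
 [115 114 113 109 108 108 103 100 105 111 114 114]
 [114 114 109  93  82  76  72  70  82 104 113 114]
 [114 114 104  85  72  71  69  66  81 104 114 114]
 [114 113 111 101  92  90  88  92 105 115 114 115]
 [113 114 114 115 114 114 114 114 114 113 113 114]
 [114 115 114 114 114 114 114 115 113 114 114 114]]
```

{"api": "send_rows", "payload": {
  "targets": [
    [0,0,-0.008,0,220],
    [0,0,-0.008,0,220],
    [0,0,-0.006,0,220],
    [0,0,-0.005,0,220],
    [0,0,0,0,220]
  ]
}}

```text
clock: 6.8
tcp_pos: [0.5487, -0.0871, 0.0992]
orientation: [-0.001, 0.784, 0.621, -0.001]
wrist_force: [-0.1, -0.0, -0.1]
finger_gap: 0.0237
```

```bash
cat > st.py <<'E'
from h import *
F=[];P=[];T=[]
for i in range(3):
    s=eyes.read_camera('scene'); q=monitor.get_state(); F.append(q['wrist_force']);P.append(q['tcp_pos']);T.append(q['ft_torque'])
print('F',np.mean(F,0).round(2),'P',np.mean(P,0).round(5),'T',np.mean(T,0).round(3),q['clock'])
cv2.imwrite('pics/now.png',cv2.resize(np.clip(s['img'][140:220,189:289,::-1]*1.5,0,255).astype(np.uint8),(750,600),interpolation=0))
E
python3 st.py
```

```text
F [ 0.18 -0.1   0.11] P [ 0.5491  -0.08701  0.10008] T [-0.007 -0.031  0.024] 6.95
```

View pics/now.png

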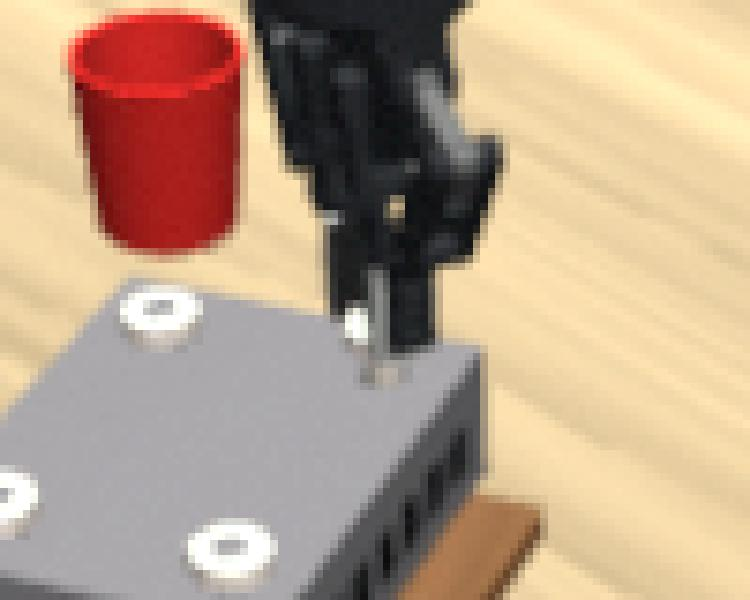

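{"api": "send_rows", "payload": {
  "targets": [
    [0,0,-0.004,0,220],
    [0,0,-0.003,0,220],
    [0,0,-0.003,0,220],
    [0,0,-0.001,0,220],
    [0,0,0,0,220]
  ]
}}

```text
clock: 7.45
tcp_pos: [0.5491, -0.0872, 0.0891]
orientation: [-0.0, 0.784, 0.621, -0.0]
wrist_force: [0.6, -1.8, -1.1]
finger_gap: 0.0235
```

```bash
python3 st.py
```

```text
F [-0.31 -1.35 -1.14] P [ 0.54908 -0.08717  0.08915] T [-0.331 -0.042  0.002] 7.6
```

{"api": "send_rows", "payload": {
  "targets": [
    [0,-0.0007,0,0,220],
    [0,0,0,0,220]
  ]
}}

```text
clock: 7.8
tcp_pos: [0.5492, -0.0875, 0.0894]
orientation: [-0.0, 0.784, 0.621, 0.0]
wrist_force: [0.4, 0.4, 0.4]
finger_gap: 0.0239
```

```bash
python3 st.py
```

```text
F [-0.38  0.05 -0.12] P [ 0.54924 -0.08754  0.08941] T [-0.039  0.015  0.006] 7.95
```

Side force is gone. I'll continue down in small steps.

{"api": "send_rows", "payload": {
  "targets": [
    [0,-0.0003,-0.001,0,220],
    [0,0,-0.001,0,220],
    [0,0,0,0,220]
  ]
}}

```text
clock: 8.25
tcp_pos: [0.5492, -0.088, 0.0872]
orientation: [-0.0, 0.784, 0.621, 0.0]
wrist_force: [-0.1, -0.3, -0.1]
finger_gap: 0.0234
```

```bash
python3 st.py
```

```text
F [-0.25 -0.26 -0.47] P [ 0.54916 -0.088    0.08724] T [-0.021 -0.019 -0.01 ] 8.4
```

{"api": "send_rows", "payload": {
  "targets": [
    [0,0,-0.0005,0,220],
    [0,0,0,0,220]
  ]
}}

```text
clock: 8.6
tcp_pos: [0.5493, -0.088, 0.0871]
orientation: [0.0, 0.784, 0.621, 0.0]
wrist_force: [-0.9, 0.7, 1.8]
finger_gap: 0.0238
```

{"api": "send_rows", "payload": {
  "targets": [
    [0,0,-0.0005,0,220],
    [0,0,0,0,220]
  ]
}}

```text
clock: 8.8
tcp_pos: [0.5493, -0.0881, 0.0871]
orientation: [0.0, 0.784, 0.621, 0.0]
wrist_force: [-2.5, 0.5, 6.9]
finger_gap: 0.0234
```

```bash
python3 st.py
```

```text
F [-2.64  0.21  6.05] P [ 0.54925 -0.08804  0.08705] T [ 0.131  0.47  -0.015] 8.95
```

View pics/now.png

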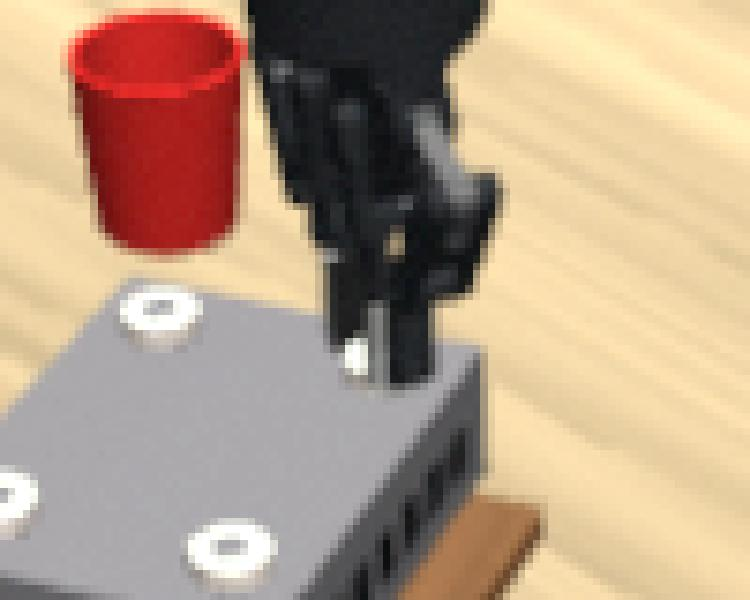

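{"api": "send_rows", "payload": {
  "targets": [
    [0,0,0.0003,0,220],
    [0,0,0,0,190],
    [0,0,0,0,170],
    [0,0,0,0,120],
    [0,0,0,0,120],
    [0,0,0,0,120]
  ]
}}

```text
clock: 9.55
tcp_pos: [0.5492, -0.088, 0.0863]
orientation: [-0.0, 0.784, 0.621, -0.0]
wrist_force: [-0.1, -0.5, 0.1]
finger_gap: 0.0453
```

```bash
python3 st.py
```

```text
F [ 0.21  0.22 -0.03] P [ 0.54917 -0.08804  0.08645] T [ 0.023 -0.007 -0.02 ] 9.7
```

View pics/now.png

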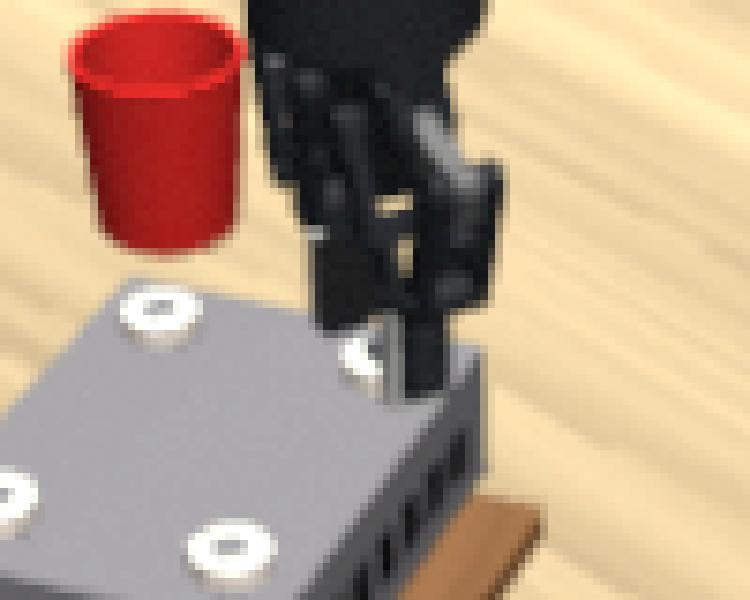

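{"api": "send_rows", "payload": {
  "targets": [
    [0,0,0.005,0,120],
    [0,0,0.01,0,120],
    [0,0,0.025,0,120],
    [0,0,0.03,0,255],
    [0,0,0,0,255],
    [0,0,0,0,255],
    [0,0,0,0,255],
    [0,0,0,0,255]
  ]
}}

```text
clock: 10.5
tcp_pos: [0.5485, -0.0878, 0.1556]
orientation: [-0.001, 0.784, 0.621, -0.001]
wrist_force: [0.2, 0.2, 0.6]
finger_gap: 0.0001
```

```bash
python3 st.py; python3 - <<'E'
from h import *
r=eyes.read_camera('scene')
print(flange(r,240,186.5,.092))
for n in ['rivet_seat','pin_top']: print(n,[(np.round(d['xyz'],4).tolist(),round(d['conf'],2)) for d in eyes.tip_of(n,'scene')[:4]])
print(r['img'].mean(2).astype(int)[178:196,230:250])
print(monitor.get_state()['finger_gap'])
for z in (.084,.092,.1): print(px(r,[.5486,-.0857,z]))
E
```

```text
F [ 0.29 -0.41 -0.4 ] P [ 0.54858 -0.08785  0.1557 ] T [ 0.007  0.006 -0.012] 10.65
(array([ 0.54859323, -0.08554754]), np.float64(36.814307397363464))
rivet_seat [([0.5494, -0.0883, 0.0857], 0.62)]
pin_top [([0.5464, -0.0908, 0.1032], 0.42)]
[[136 137 137 137 135 134 132 132 134 134 136 138 140 141 141 141 142 142
  142 142]
 [136 137 137 137 137 135 134 132 132 132 134 134 136 139 140 140 141 141
  141 142]
 [140 142 142 141 137 137 136 135 134 133 132 133 134 135 136 139 140 140
  141 141]
 [132 136 140 141 139 138 138 135 135 133 133 132 131 132 134 136 138 139
  140 140]
 [114 116 122 128 130 130 130 131 134 130 130 133 132 130 132 133 135 136
  138 139]
 [113 113 113 113 113 113 116 120 122 117 120 128 128 130 130 131 131 133
  134 136]
 [114 114 114 115 114 114 123 122 112 112 114 117 136 139 126 124 126 127
  129 131]
 [114 114 114 113 117 139 164 140  96 103 103 110 157 175 143 117 116 117
  121 122]
 [113 114 113 114 134 178 200 149  61  76  75  85 159 201 174 129 113 114
  114 113]
 [113 114 113 114 143 184 200 162  96  81  93 116 169 200 176 133 114 113
  113 114]
 [114 114 114 114 120 158 192 188 163 149 157 171 189 190 156 118 114 115
  113 113]
 [114 113 113 114 102 114 155 176 183 185 186 182 175 155 120 109 115 114
  114 114]
 [113 113 114 114 104  96 101 122 141 147 151 141 130 122 110 109 114 113
  113 109]
 [114 114 114 114 108 103 105 112 124 132 136 132 122 116 115 114 114 114
  109  91]
 [114 113 114 113 114 114 111 110 121 129 131 123 113 111 114 114 113 111
   94  67]
 [114 114 113 114 112 114 113 114 114 114 113 113 113 113 114 114 114 103
   75  55]
 [114 113 114 114 114 114 113 114 113 113 114 114 114 114 114 113 109  87
   61  55]
 [114 114 114 113 114 114 114 113 113 114 114 113 114 114 114 111  94  66
   56  56]]
0.00012206404944401761
[239.52630167 189.54326727]
[239.41605524 186.79852471]
[239.30499963 184.03363646]
```

View pics/now.png

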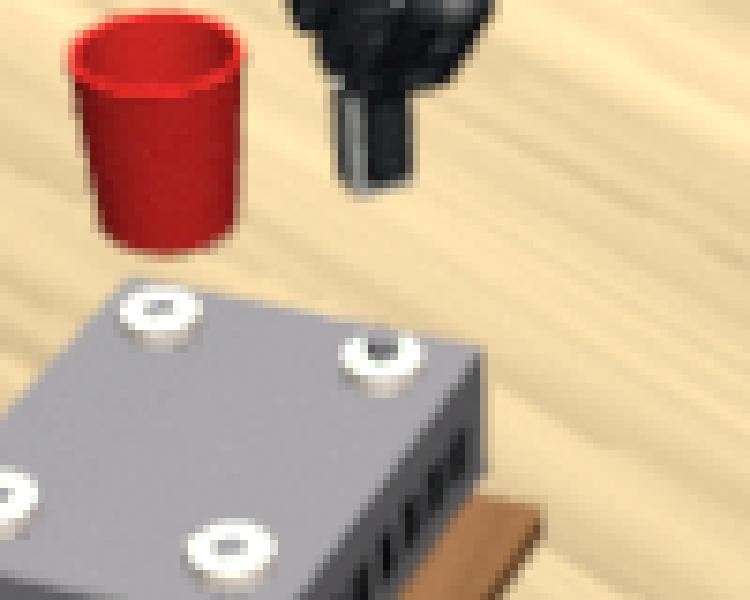

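{"api": "send_rows", "payload": {
  "targets": [
    [0,0.0005,-0.025,0,255],
    [0,0,-0.015,0,255],
    [0,0,-0.007,0,255],
    [0,0,-0.003,0,255],
    [0,0,0,0,255],
    [0,0,0,0,255]
  ]
}}

```text
clock: 11.4
tcp_pos: [0.5498, -0.0877, 0.1074]
orientation: [0.0, 0.784, 0.621, 0.0]
wrist_force: [0.6, 0.4, 0.5]
finger_gap: -0.0
```

```bash
python3 st.py
```

```text
F [-0.21 -0.2   0.22] P [ 0.5498  -0.08771  0.10743] T [ 0.012 -0.012 -0.027] 11.55
```

View pics/now.png

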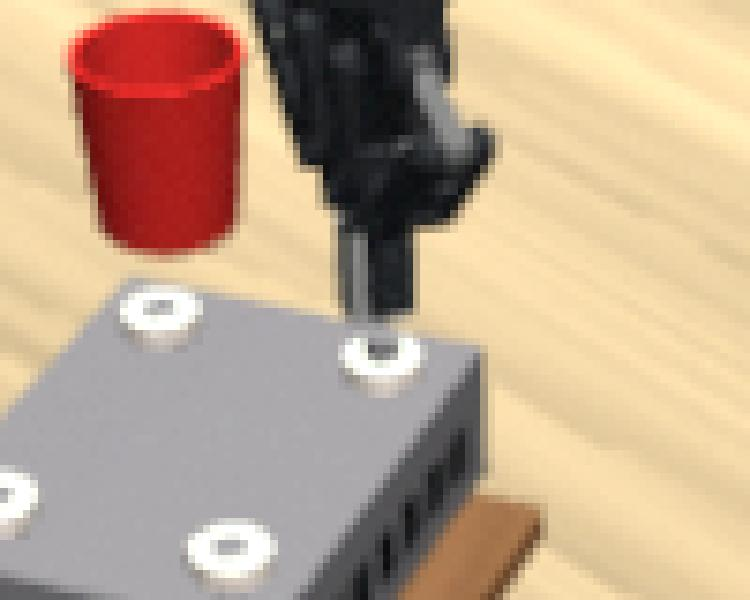

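{"api": "send_rows", "payload": {
  "targets": [
    [0,0,-0.003,0,255],
    [0,0,-0.002,0,255],
    [0,0,-0.001,0,255],
    [0,0,0,0,255]
  ]
}}

```text
clock: 11.95
tcp_pos: [0.549, -0.0875, 0.1004]
orientation: [-0.0, 0.784, 0.621, -0.0]
wrist_force: [-0.1, 0.3, 0.0]
finger_gap: 0.0
```

{"api": "send_rows", "payload": {
  "targets": [
    [0,0,-0.001,0,255],
    [0,0,0,0,255]
  ]
}}

```text
clock: 12.15
tcp_pos: [0.5491, -0.0875, 0.0995]
orientation: [-0.0, 0.784, 0.621, -0.0]
wrist_force: [-0.8, 0.2, 0.1]
finger_gap: -0.0002
```

{"api": "send_rows", "payload": {
  "targets": [
    [0,0,-0.0005,0,255],
    [0,0,0,0,255]
  ]
}}

```text
clock: 12.35
tcp_pos: [0.5493, -0.0876, 0.0994]
orientation: [0.0, 0.784, 0.621, 0.0]
wrist_force: [-0.0, 1.1, 2.1]
finger_gap: -0.0004
```

{"api": "send_rows", "payload": {
  "targets": [
    [0,0,-0.0005,0,255],
    [0,0,0,0,255]
  ]
}}

```text
clock: 12.55
tcp_pos: [0.5493, -0.0876, 0.0993]
orientation: [0.0, 0.784, 0.621, 0.0]
wrist_force: [-1.7, 0.3, 5.8]
finger_gap: 0.0001
```

{"api": "send_rows", "payload": {
  "targets": [
    [0,0,-0.0004,0,255],
    [0,0,0,0,255]
  ]
}}

```text
clock: 12.75
tcp_pos: [0.5493, -0.0876, 0.0992]
orientation: [0.0, 0.784, 0.621, 0.0]
wrist_force: [-2.5, 0.5, 7.0]
finger_gap: -0.0002
```

{"api": "send_rows", "payload": {
  "targets": [
    [0,0,-0.0005,0,255],
    [0,0,0,0,255]
  ]
}}

```text
clock: 12.95
tcp_pos: [0.5493, -0.0876, 0.0987]
orientation: [0.0, 0.784, 0.621, 0.0]
wrist_force: [-2.5, -0.3, 7.1]
finger_gap: 0.0002
```

{"api": "send_rows", "payload": {
  "targets": [
    [0,0,-0.0003,0,255],
    [0,0,0,0,255]
  ]
}}

```text
clock: 13.15
tcp_pos: [0.5493, -0.0876, 0.0985]
orientation: [0.0, 0.784, 0.621, 0.0]
wrist_force: [-2.8, 0.5, 9.2]
finger_gap: -0.0
```

{"api": "send_rows", "payload": {
  "targets": [
    [0,0,-0.0003,0,255],
    [0,0,0,0,255]
  ]
}}

```text
clock: 13.35
tcp_pos: [0.5493, -0.0876, 0.0983]
orientation: [0.0, 0.784, 0.621, 0.0]
wrist_force: [-3.9, 0.9, 8.7]
finger_gap: 0.0001
```

{"api": "send_rows", "payload": {
  "targets": [
    [-0.0002,0,-0.0004,0,255],
    [0,0,-0.0004,0,255],
    [0,0,0,0,255]
  ]
}}

```text
clock: 13.65
tcp_pos: [0.5493, -0.0876, 0.0977]
orientation: [0.001, 0.784, 0.621, 0.0]
wrist_force: [-3.2, 0.6, 8.7]
finger_gap: -0.0
```

{"api": "send_rows", "payload": {
  "targets": [
    [-0.0002,0,-0.0004,0,255],
    [0,0,-0.0004,0,255],
    [0,0,0,0,255]
  ]
}}

```text
clock: 13.95
tcp_pos: [0.5493, -0.0876, 0.097]
orientation: [0.001, 0.784, 0.621, 0.001]
wrist_force: [-3.2, 1.1, 9.9]
finger_gap: 0.0003
```

```bash
python3 st.py
```

```text
F [-2.6   0.93 10.48] P [ 0.54931 -0.08759  0.09711] T [0.227 0.621 0.001] 14.1
```

View pics/now.png

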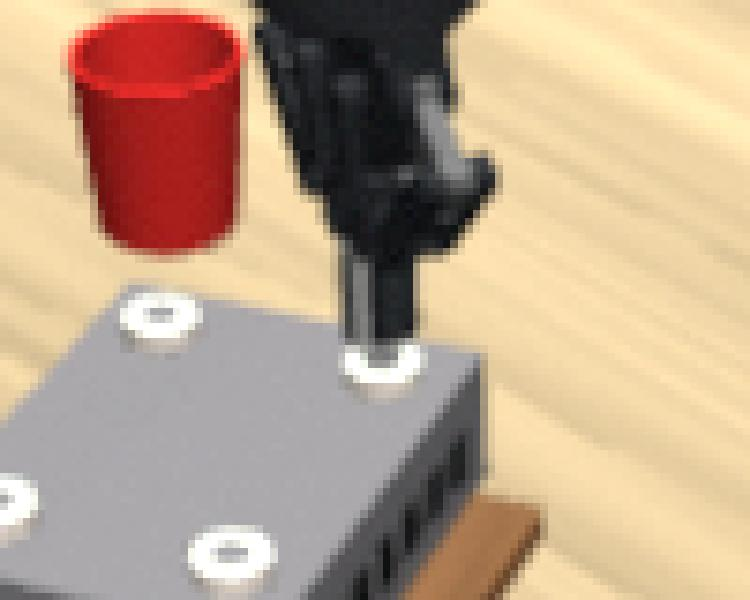

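{"api": "send_rows", "payload": {
  "targets": [
    [-0.0002,0,-0.0005,0,255],
    [0,0,-0.0005,0,255],
    [0,0,0,0,255]
  ]
}}

```text
clock: 14.4
tcp_pos: [0.5493, -0.0876, 0.0962]
orientation: [0.001, 0.784, 0.621, 0.001]
wrist_force: [-2.9, 1.4, 10.9]
finger_gap: 0.0004
```

{"api": "send_rows", "payload": {
  "targets": [
    [0,0,-0.0005,0,255],
    [0,0,-0.0005,0,255],
    [0,0,0,0,255]
  ]
}}

```text
clock: 14.7
tcp_pos: [0.5493, -0.0876, 0.0952]
orientation: [0.001, 0.784, 0.621, 0.001]
wrist_force: [-2.6, 2.1, 10.6]
finger_gap: 0.0003
```

```bash
cat >> st.py <<'E'
# how far the shell has sunk: vertical pixel shift of the other rivets against the first picture
r0=dict(np.load('scene0.npz')); g0=r0['img'].mean(2).astype(np.float32); g=s['img'].mean(2).astype(np.float32)
for (u,v) in ((210,182),(188,206),(220,213)):
    a=g0[v-7:v+9,u-9:u+10]; b=g[v-7:v+9,u-9:u+10]
    t,_=cv2.phaseCorrelate(cv2.resize(a,None,fx=4,fy=4,interpolation=2),cv2.resize(b,None,fx=4,fy=4,interpolation=2),cv2.createHanningWindow((76,64),cv2.CV_32F)); print('shift',np.round(np.array(t)/4,2),'sink mm ~',round(t[1]/4/0.344,2))
E
python3 st.py
```

```text
F [-3.22  2.25 10.87] P [ 0.5493  -0.0876   0.09525] T [ 0.269  0.592 -0.021] 14.85
shift [0.31 0.54] sink mm ~ 1.56
shift [0.19 0.26] sink mm ~ 0.77
shift [0.22 0.44] sink mm ~ 1.27
```

{"api": "send_rows", "payload": {
  "targets": [
    [0,0,-0.0005,0,255],
    [0,0,-0.0005,0,255],
    [0,0,-0.0005,0,255],
    [0,0,-0.0005,0,255],
    [0,0,0,0,255]
  ]
}}

```text
clock: 15.35
tcp_pos: [0.5493, -0.0876, 0.0932]
orientation: [0.001, 0.784, 0.621, 0.001]
wrist_force: [-2.7, 1.8, 10.7]
finger_gap: 0.0001
```

{"api": "send_rows", "payload": {
  "targets": [
    [0,0,-0.0005,0,255],
    [0,0,-0.0005,0,255],
    [0,0,0,0,255]
  ]
}}

```text
clock: 15.65
tcp_pos: [0.5493, -0.0876, 0.0922]
orientation: [0.001, 0.784, 0.621, 0.001]
wrist_force: [-2.5, 1.1, 9.9]
finger_gap: -0.0
```

```bash
python3 st.py
```

```text
F [-2.94  1.51 10.93] P [ 0.54931 -0.08759  0.09224] T [ 0.259  0.581 -0.004] 15.8
shift [0.27 0.29] sink mm ~ 0.85
shift [0.63 1.37] sink mm ~ 3.99
shift [0.29 0.46] sink mm ~ 1.34
```

View pics/now.png

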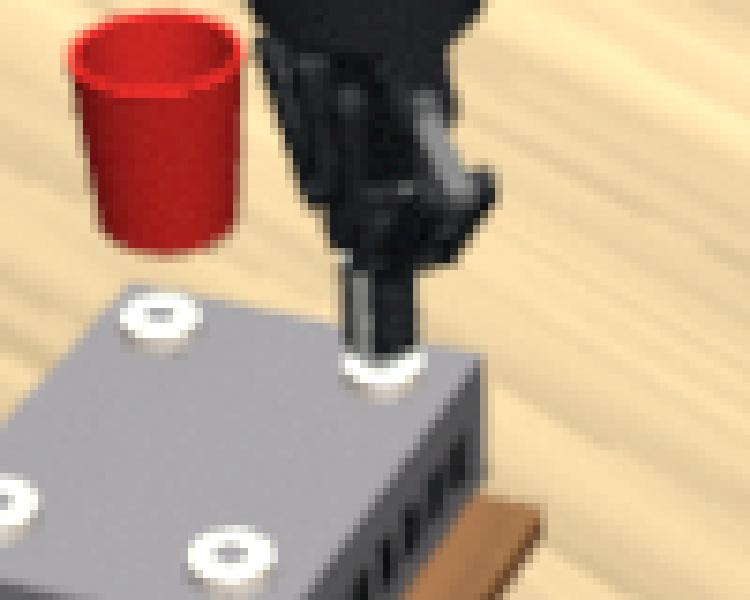

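{"api": "send_rows", "payload": {
  "targets": [
    [0,0,-0.0005,0,255],
    [0,0,-0.0005,0,255],
    [0,0,0,0,255]
  ]
}}

```text
clock: 16.1
tcp_pos: [0.5493, -0.0876, 0.0912]
orientation: [0.001, 0.784, 0.621, 0.001]
wrist_force: [-3.1, 0.6, 10.3]
finger_gap: -0.0001
```

{"api": "send_rows", "payload": {
  "targets": [
    [0,0,-0.0005,0,255],
    [0,0,0,0,255]
  ]
}}

```text
clock: 16.3
tcp_pos: [0.5493, -0.0876, 0.0907]
orientation: [0.001, 0.784, 0.621, 0.001]
wrist_force: [-2.0, 0.5, 11.1]
finger_gap: -0.0001
```

{"api": "send_rows", "payload": {
  "targets": [
    [0,0,-0.0005,0,255],
    [0,0,0,0,255]
  ]
}}

```text
clock: 16.5
tcp_pos: [0.5493, -0.0876, 0.0902]
orientation: [0.001, 0.784, 0.621, 0.001]
wrist_force: [-2.9, 1.1, 11.4]
finger_gap: -0.0001
```

{"api": "send_rows", "payload": {
  "targets": [
    [0,0,-0.0005,0,255],
    [0,0,0,0,255]
  ]
}}

```text
clock: 16.7
tcp_pos: [0.5493, -0.0876, 0.0897]
orientation: [0.001, 0.784, 0.621, 0.001]
wrist_force: [-2.5, 1.6, 11.9]
finger_gap: -0.0
```

```bash
python3 st.py
```

```text
F [-2.61  1.08 11.02] P [ 0.54932 -0.08759  0.08974] T [0.256 0.588 0.018] 16.85
shift [0.31 0.43] sink mm ~ 1.26
shift [0.78 1.7 ] sink mm ~ 4.94
shift [0.67 1.19] sink mm ~ 3.46
```

{"api": "send_rows", "payload": {
  "targets": [
    [0,0,-0.0004,0,255],
    [0,0,0,0,255]
  ]
}}

```text
clock: 17.05
tcp_pos: [0.5493, -0.0876, 0.0893]
orientation: [0.001, 0.784, 0.621, 0.001]
wrist_force: [-2.9, 1.6, 11.1]
finger_gap: -0.0003
```

```bash
python3 st.py | head -1
```

```text
F [-2.84  1.27 11.2 ] P [ 0.5493  -0.08759  0.08937] T [0.293 0.611 0.031] 17.2
```

{"api": "send_rows", "payload": {
  "targets": [
    [0,0,-0.0004,0,255],
    [0,0,0,0,255]
  ]
}}

```text
clock: 17.4
tcp_pos: [0.5493, -0.0876, 0.089]
orientation: [0.001, 0.784, 0.621, 0.001]
wrist_force: [-2.8, 1.2, 11.4]
finger_gap: -0.0002
```

```bash
python3 st.py | head -1
```

```text
F [-3.32  0.98 11.66] P [ 0.54931 -0.08759  0.08906] T [0.283 0.634 0.   ] 17.55
```

{"api": "send_rows", "payload": {
  "targets": [
    [0,0,-0.0004,0,255],
    [0,0,0,0,255]
  ]
}}

```text
clock: 17.75
tcp_pos: [0.5493, -0.0876, 0.0887]
orientation: [0.001, 0.784, 0.621, 0.001]
wrist_force: [-3.5, 0.9, 13.0]
finger_gap: -0.0003
```

```bash
sed -i 's/range(3)/range(6)/' st.py; python3 st.py | head -1
```

```text
F [-3.22  1.27 12.15] P [ 0.54931 -0.08759  0.08872] T [ 0.29   0.663 -0.005] 18.05
```

{"api": "send_rows", "payload": {
  "targets": [
    [0,0,-0.0004,0,255],
    [0,0,0,0,255]
  ]
}}

```text
clock: 18.25
tcp_pos: [0.5493, -0.0876, 0.0884]
orientation: [0.001, 0.784, 0.621, 0.001]
wrist_force: [-3.0, 0.5, 12.7]
finger_gap: 0.0001
```

```bash
python3 st.py
```

```text
F [-3.26  1.11 12.76] P [ 0.54931 -0.08758  0.08839] T [ 0.282  0.714 -0.015] 18.55
shift [-0.02 -1.1 ] sink mm ~ -3.19
shift [-0.08 -0.22] sink mm ~ -0.64
shift [-0.25 -0.43] sink mm ~ -1.24
```

View pics/now.png

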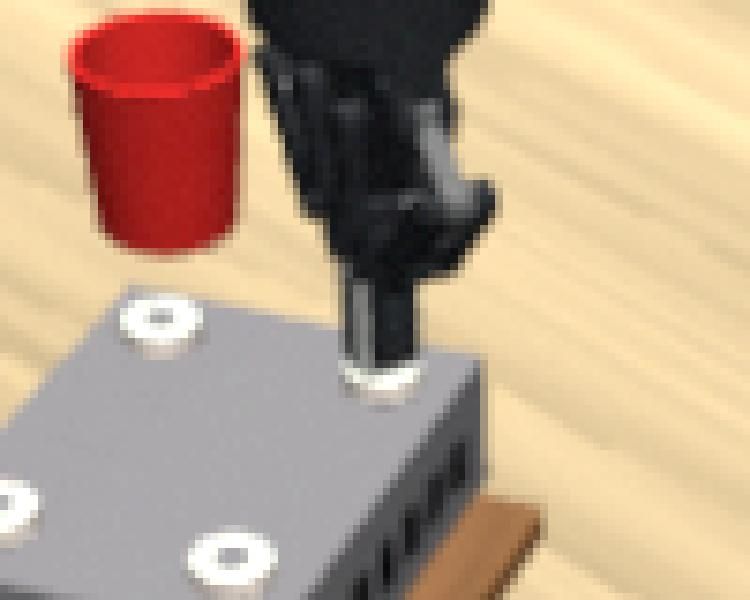

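{"api": "send_rows", "payload": {
  "targets": [
    [0,0,0.001,0,255],
    [0,0,0.001,0,255],
    [0,0,0.001,0,255],
    [0,0,0.001,0,255],
    [0,0,0.005,0,255],
    [0,0,0.02,0,255],
    [0,0,0.03,0,255],
    [0,0,0.03,0,255],
    [0,0,0,0,255],
    [0,0,0,0,255]
  ]
}}

```text
clock: 19.55
tcp_pos: [0.5491, -0.0877, 0.1759]
orientation: [0.001, 0.784, 0.621, 0.0]
wrist_force: [0.2, 0.8, -0.7]
finger_gap: 0.0003
```

```bash
python3 st.py;python3 - <<'E'
from h import *
r=eyes.read_camera('scene')
print(flange(r,240,186.5,.092))
print(flange(r,210,182,.092))
I=r['img'].mean(2).astype(int); print(I[180:194,230:250]); print(I[174:188,201:221])
for n in ['rivet_seat','pin_top']: print(n,[(np.round(d['xyz'],4).tolist(),round(d['conf'],2)) for d in eyes.tip_of(n,'scene')[:4]])
E
```

```text
F [-0.2  -0.03 -0.32] P [ 0.54791 -0.08734  0.17424] T [ 0.008  0.008 -0.003] 19.85
shift [ 0.   -0.01] sink mm ~ -0.03
shift [ 0. -0.] sink mm ~ -0.01
shift [-0.01  0.02] sink mm ~ 0.06
(array([ 0.54846175, -0.08576265]), np.float64(51.05285544061364))
(array([ 0.58452328, -0.15697681]), np.float64(46.484757648650685))
[[140 141 142 140 137 137 135 134 133 132 132 132 134 135 138 138 140 140
  140 141]
 [132 135 139 141 139 137 137 136 136 134 132 131 131 132 133 136 137 139
  140 140]
 [113 117 122 128 130 131 130 131 134 135 134 134 131 131 131 132 134 136
  137 139]
 [113 113 113 114 114 114 117 120 123 126 128 128 129 130 130 130 131 133
  134 136]
 [113 113 114 113 115 114 123 144 154 155 155 155 152 138 125 124 125 128
  129 132]
 [114 113 113 113 117 138 165 189 192 183 184 193 194 174 144 118 116 117
  121 122]
 [114 112 112 114 133 177 199 189 161 142 143 166 193 199 175 130 114 114
  114 114]
 [114 114 113 114 143 183 199 177 138 122 128 155 188 200 177 132 113 113
  114 113]
 [114 113 113 114 121 159 192 193 175 164 171 188 199 190 155 118 113 113
  114 113]
 [113 113 114
[... 959 characters left out ...]
8 113 119 164 195 187 147 113 113 113
  112 113]
 [128 118 112 117 166 199 175 130 119 126 132 163 193 189 150 112 113 112
  113 113]
 [118 114 113 107 144 184 190 172 160 170 174 185 185 153 118 111 112 113
  112 113]
 [113 112 113 107 105 139 168 178 184 182 179 174 149 115 106 110 113 112
  112 113]
 [113 114 112 109  99  98 111 128 141 140 132 130 126 110 107 112 112 112
  112 112]
 [112 113 113 113 109 104 108 118 125 129 128 121 115 108 107 113 113 114
  113 112]
 [112 113 112 113 112 109 107 113 119 122 119 108 106 113 112 113 112 112
  114 113]
 [112 113 113 113 113 113 113 112 112 113 113 113 113 112 112 113 113 113
  114 112]]
rivet_seat [([0.549, -0.0841, 0.0855], 0.5)]
pin_top []
```

View pics/now.png

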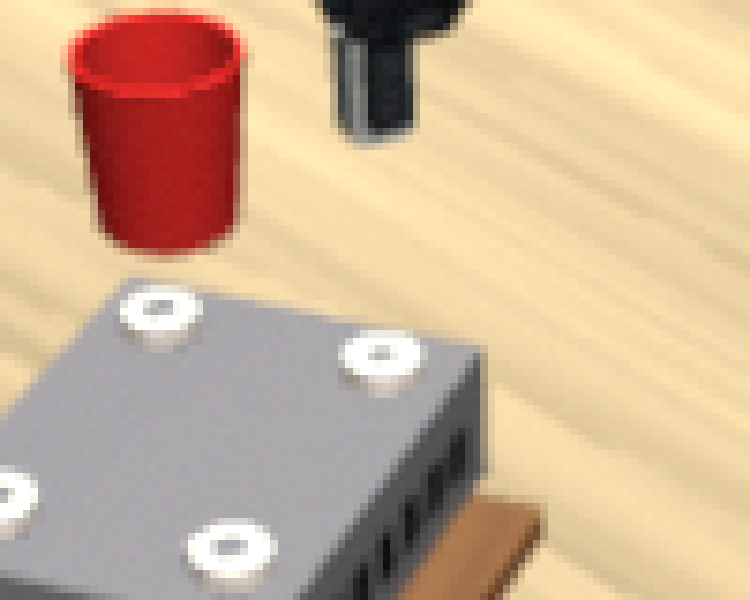

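```bash
python3 -c "
from h import *
print(ticket.hand_in())"
```

```text
the job is handed in; nothing more can be done
None
```

The push rivet is seated in the empty corner hole and its pin is pressed in to flush. I handed the job in at about 20 s of the 58 s allowed.

**Seating:** I gripped the rivet by its flange and lowered it into the hole. The shank rubbed the side of the hole with about 1.4 N, so I shifted the tool 1 mm along -y and the side force went. The flange met the shell where the measurements predicted. I held it there at about 6 to 7 N, then released it with the pin still standing about 7.5 mm proud, as a picture confirmed.

**Locking:** I pressed with shut fingers. The shell began to give at about 7 N and the pin slid at a steady 11 N. The force then climbed at about 1.7 N/mm, close to the cradle's 1.5 N/mm, which means the fingers had met the flange. The highest vertical reading was 13.0 N, and the highest average was 12.8 N. About 3 N of side force acted at the same time.

**Last checks:**
- **Rivet:** the flange lies at the hole position estimated from the other three rivets, within about 0.2 mm.
- **Pin:** in the last picture it looks level, like the three finished corners. I did not touch it again to confirm.
- **Shell:** it is back at its rest height.
- **Robot:** the arm stands clear, with no force on the tool.

**Checks that disagreed or were missing:**
- **Shell sinking:** my image estimate of how far the shell sank while pressed was too noisy to use, so I relied on force and tool height.
- **Pin detection:** the network did not report the pin top in the final picture.
- **Bystanders:** I did not measure them again. The cup looks unmoved in the last picture, and my moves kept clear of all four.

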